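Prepare a blood sample and its gel card for grouping

TASK

A sample is due for blood grouping: pick the one purple-capped tube out of the red bin of mixed tubes and lay it flat in a free channel of the tube rocker, lengthwise along the grooves. Draw the blue gel card straight up out of the white card box and stand it fully down in one of the two empty slots of the grey work rack. Set both down without dropping them; the other tubes stay in their places in the bin and on the rocker, and the other cards stay in their slots.

Things in the scene. Friction and masses are not known exactly. Their poses are not given: they have to be found in the camera images.
- sample_tube: the target: blood tube with a PURPLE cap, 83 mm long, lying loose in the red bin; rolls if pushed. Origin on its axis at mid length, x along the axis towards the cap. Body 13 mm in diameter (x = -41.5 to 21.5 mm), cap 17 mm in diameter (x = 21.5 to 41.5 mm). On a flat surface the origin lies 7.7 mm above it and x rises 2 degrees to the cap. 11 to 21 g
- bin: red open bin, fixed, 243 mm (x) by 187 mm (y), 55 mm high, walls 5 mm. Origin at the centre of its underside, z up; inner floor at z = 5 mm. Six tubes lie in it in two rows of three, in any order, their origins at least 38 mm apart sideways, each within 0.5 rad of the bin's x axis; one more lies across it along each end wall
- rocker: tube rocker, fixed and parked level: white housing, platform 200 mm (x) by 206 mm (y) with a dark grooved mat. Origin at the centre of its underside, z up; x along the grooves. The mat is 192 mm long (x); a low aluminium rim, 3 mm above the mat, closes each end
- rocker_mat (a point): centre of the rocker's mat, on the floor of its middle channel, 90 mm above the bench; axes as the rocker. Round ridges 3.5 mm high run along x, 26 mm apart, and leave seven channels along y = -78, -52, -26, 0, 26, 52 and 78 mm. A tube lying in a channel has its origin 7.7 mm above the channel's floor
- rocker_tube: 13 mm sample tube with a gold cap, same make and size as the sample tube. Origin and axes as for sample_tube. It already lies on the rocker in the channel at y = +78 mm
- blue_card: the target: gel card with a BLUE well block (white panel on both faces, foil strip on top), upright in a used slot of the white card box. 70 mm wide (y), 53 mm high (z); lower part 5 mm thick (x) up to z = 31 mm, well block 8.5 mm thick (x) from there to the top, to be gripped across its thickness. Origin at the centre of its lower edge. 16 to 31 g
- pink_card: gel card with a pink well block, same size and axes as blue_card; in the card box
- green_card: gel card with a green well block, same size and axes as blue_card; in the card box
- cardbox: white slotted card box, fixed, 124 mm (x) by 92 mm (y), 34 mm high. Origin at the centre of its underside, z up. Seven slots, 16 mm apart along x, each 8 mm wide (x) and 74 mm long (y), slot floor at z = 6 mm. Three cards stand in the slots at x = -48, 0 and 48 mm, in any order; they stand 25 mm above the box's top face
- rack: grey work rack, fixed, 34 mm high at its slots, 100 mm wide (y), from x = -65 to 121 mm. Origin under its middle slot, z up. Three slots across it, 9 mm wide (x) and 76 mm long (y), at x = -46, 0 and 46 mm, slot floors at z = 6 mm; the one at 46 mm is taken by a green card, and at x = 94 mm stand three fixed reagent bottles 76 mm high
- rack_slot0 (a point): empty slot of the work rack (x = -46 mm in the rack): centre of the slot's floor, 6 mm above the bench and 28 mm below the rack's top face. Axes as the rack: the slot is 9 mm wide along x and 76 mm long along y. A card that is fully down has its origin here
- rack_slot1 (a point): the other empty slot of the work rack (x = 0 in the rack), same size and axes as rack_slot0
- rack_card: gel card with a green well block, same size and axes as blue_card; already in the work rack's third slot
- tube_red: 13 mm sample tube with a red cap, same make and size as the sample tube. Origin and axes as for sample_tube. It lies in the bin
- tube_lightblue: 13 mm sample tube with a light blue cap, same make and size as the sample tube. Origin and axes as for sample_tube. It lies in the bin
- tube_green: 13 mm sample tube with a green cap, same make and size as the sample tube. Origin and axes as for sample_tube. It lies in the bin
- tube_gold: 13 mm sample tube with a gold cap, same make and size as the sample tube. Origin and axes as for sample_tube. It lies in the bin
- tube_grey: 13 mm sample tube with a grey cap, same make and size as the sample tube. Origin and axes as for sample_tube. It lies in the bin
- tube_red2: 13 mm sample tube with a red cap, same make and size as the sample tube. Origin and axes as for sample_tube. It lies across the bin along an end wall
- tube_green2: 13 mm sample tube with a green cap, same make and size as the sample tube. Origin and axes as for sample_tube. It lies across the bin along an end wall
Not all that is in view belongs to the job. Leave any orange look-alike of the blue_card alone.

How it is judged:
By the outcome, as a careful person would: the job done as asked, in the order asked, and still so for the second after the job is handed in, with the robot touching nothing.
It also fails if it takes over 64 s, if anything falls off the work surface, if the arm or the gripper's body presses on something with over 40 N, if the wrist force passes 120 N, or if a joint passes its speed limit or range.

ROBOT

A 6-joint arm with a two-finger parallel gripper is mounted at the origin on the work surface. World frame = base frame: x ahead of the robot, y to its left, z up, the work surface at z = 0. Lengths are in m, angles in rad, forces in N, time in s.
With the tool pointing down it reaches from about 0.35 to 0.85 m from the base axis. Payload 8.1 kg.
Tool frame: the origin (TCP) lies at the centre of the arm's flange, where the gripper is bolted on; the fingertips stand 186 mm ahead of it and the grasp point (between the pads) lies 167 mm ahead of it; z points along the fingers, y is the direction in which the jaws open and shut (so a half turn about z gives the same grasp; the last joint's range is limited). The gripper opens to 93 mm and grips with 3 to 60 N. Pads are 15 mm wide; open, the fingers measure 128 mm over their backs; the gripper's body (75 mm by 188 mm) begins 65 mm behind the grasp point.
Start: joints at [-1.193, 0.13, 1.488, -0, 1.523, -0.085], TCP at [0.268, -0.537, 0.405] pointing down, gripper open.
Joint ranges: [-2.96, 2.96], [-0.89, 2.26], [0.02, 2.5], [-1.34, 4.48], [0, 2.73], [-2.66, 2.66]. Speed limits (rad/s): [2.39, 2.39, 2.79, 3.14, 3.14, 3.14].

INTERFACE

Orientations are given as a rotation vector (axis times angle).
In Python, from plant import robot, viewer, order gives the robot as it stands.
- The arm moves only by the tool apply_moves, never from a script. Its argument "deltas" is a list of rows, each a list of 3 entries, a list of its own where there are three numbers: the finger opening in mm, from 0 to 93, then the shift along the tool's x, y, z in mm, then the turn about the tool's z in rad. In form: [[grip, [dx, dy, dz], yaw], ...]. A call has 1 to 5 rows; each row shifts and turns the commanded pose from where the row before left it, along the tool's axes as they then stand; what a row does not reach is not made up. A row lasts 1/8 s, in which the tool goes at most 62.5 mm and 10.7 degrees, less where a joint would pass 70% of its speed; a pose out of reach is approached as far as the arm can. A call is refused whole if a number of a shift passes 62.5 or a number of a turn 0.188, either way. A call with a gripper value outside its range is refused whole. The fingers move at their own pace and stop on an object; "grip_force" is the grip in N (left out, the last holds). Time passes only in rows, so rows that do not move let the fingers close. It gives the time, the measured TCP pose, the force and the opening at its end, in the units of the state.
- robot.read_state(): the state, without advancing time (a new reading comes with each control period).
- viewer.read_camera(name): name is "scene" or "side" or "wrist"; returns the picture (480x640x3 uint8, blue, green, red); there is no depth.
- viewer.get_calibration(name): a dict with "fx", "fy", "cx", "cy" (pixels), "R" (3x3) and "t" (3): a world point X has camera coordinates R X + t. Camera axes: x right, y down, z forward; pixel columns grow to the right and rows downward; lengths in m; the calibration is good to about 2 mm. A picture is of the moment at which its call begins: read the wrist's pose just before it. get_calibration takes no time and is no camera call; for the wrist camera it gives the pose at the moment of the call.
- order.close_job(): hands the job in, once; it reports no verdict.
The state is a dict: "t": time; "q": joint angles; "dq": joint speeds; "joint_torque": joint torques, N m; "tool_pos": TCP position; "orientation": TCP orientation; "force": force on the tool from outside, world axes, zero at the start; "wrist_torque": the same for the moment, N m; "opening": finger opening in m.
Only numpy, scipy, OpenCV 4.12 (cv2) and the standard library are available. Lean on these libraries where they do the work, as an engineer would, in place of code of your own. Each camera call takes 0.05 s, during which the arm holds its last target. There are 200 camera calls.

## Working session

There is one attempt and no reset: what is moved stays moved. The work goes in short steps, Python scripts to look and compute and a tool call to move; the robot and the scene stay as the last step left them, time stands still between calls to the robot, and variables do not carry over. Pictures are saved under pics/ and viewed, about 8 in all and at most 12, crops included, and the job is handed in when it is done.

Besides the shell and the picture viewer there is one more tool, called after "Call:" as name(argument=value, ...), one argument or row to a line, values as JSON. apply_moves: Moves the arm, as the interface text tells. Its arguments: {"type":"object","properties":{"deltas":{"type":"array"},"grip_force":{"type":"number"}},"required":["deltas"]}

```bash
mkdir -p pics; ls; python3 - <<'E'
from plant import robot, viewer
import cv2,numpy as np
for n in("scene","side"):
    im=viewer.read_camera(n); cv2.imwrite(f"pics/{n}0.png",im)
    c=viewer.get_calibration(n); print(n,{k:np.round(v,4).tolist() for k,v in c.items()})
s=robot.read_state(); print(s["t"],s["tool_pos"],s["orientation"],s["opening"])
E
```

```text
pics
scene {'fx': 582.9226, 'fy': 582.9226, 'cx': 320.1437, 'cy': 242.0802, 'R': [[-0.0449, 0.9988, 0.0192], [0.6225, 0.043, -0.7814], [-0.7813, -0.0232, -0.6237]], 't': [-0.0241, -0.2782, 1.5637]}
side {'fx': 530.6424, 'fy': 530.6424, 'cx': 320.3259, 'cy': 240.1593, 'R': [[-0.9315, -0.3636, -0.0114], [-0.2763, 0.7278, -0.6276], [0.2365, -0.5815, -0.7784]], 't': [0.5481, 0.2039, 1.0167]}
0.1 [ 0.26780223 -0.53668674  0.40378521] [-3.05622047e+00 -7.20153792e-01  4.15466699e-04] 0.09288059875561203
```

View pics/scene0.png

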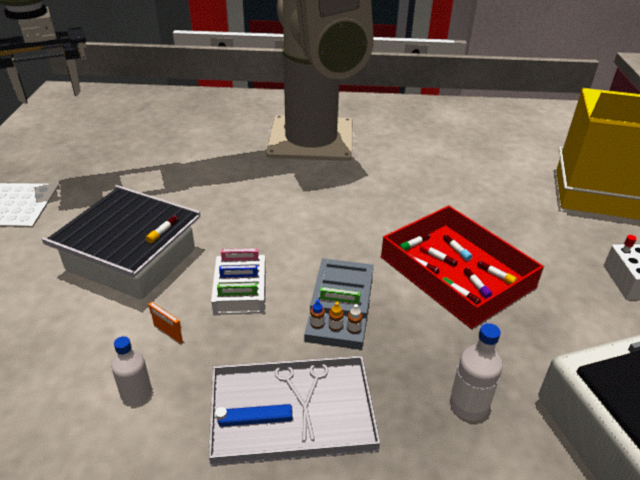

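View pics/side0.png

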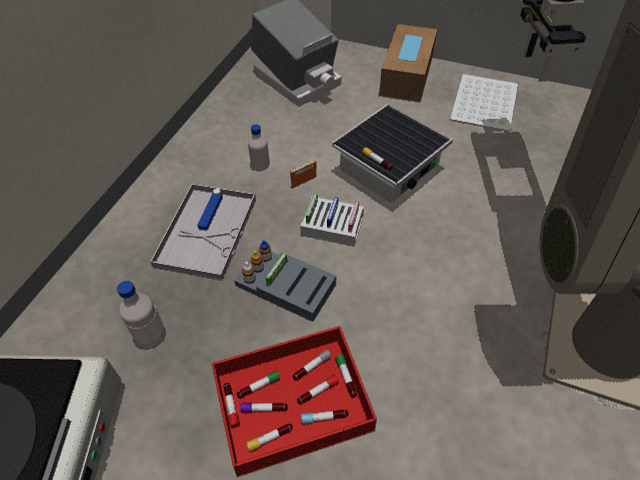

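The only purple cap is at side (246,408) / scene (486,292). Look-alikes in the bin are the red, green, grey, gold and light-blue caps. The blue card is in the middle of the box, at side (333,211) / scene (239,271). Look-alikes for it are the pink card at (355,215), the green card at (312,207), the orange card at (303,173) and the blue object in the tray at (210,209). Next I'll measure roughly, with one crop to check.

```bash
cat > h.py <<'E'
from plant import robot, viewer
import numpy as np, cv2
from scipy.spatial.transform import Rotation as Ro
def ray(c,px,z):
    d=c["R"].T@np.array([(px[0]-c["cx"])/c["fx"],(px[1]-c["cy"])/c["fy"],1]); o=-c["R"].T@c["t"]
    return o+d*(z-o[2])/d[2]
def proj(c,X):
    p=np.atleast_2d(X)@np.array(c["R"]).T+c["t"]; return np.c_[c["fx"]*p[:,0]/p[:,2]+c["cx"],c["fy"]*p[:,1]/p[:,2]+c["cy"]]
def cal(n):
    c=dict(viewer.get_calibration(n)); c["R"]=np.array(c["R"]);c["t"]=np.array(c["t"]); return c
def st():
    s=robot.read_state(); R=Ro.from_rotvec(s["orientation"]).as_matrix()
    return s,np.array(s["tool_pos"]),R
def go(xyz,yaw_y):
    """TCP target and wanted angle of the jaw axis (tool y) in world; returns shift in tool axes (mm) before turning, and turn"""
    s,p,R=st(); d=R.T@(np.array(xyz)-p)*1000
    a=np.arctan2(R[1,1],R[0,1]); e=(yaw_y-a+np.pi/2)%np.pi-np.pi/2
    print("t",round(s["t"],2),"tcp",p.round(4),"shift tool mm",d.round(1),"turn",round(-e,3),"q6",round(s["q"][5],3),"force",np.round(s["force"],1),"open",round(s["opening"]*1000,1))
E
python3 - <<'E'
from h import *
S=cal("side");C=cal("scene")
P=lambda n,l,c,pts,z:print(n,[ray(c,p,z)[:2].round(3).tolist() for p in pts])
P("bin top side","",S,[(213,363),(338,330),(374,421),(238,468)],.055)
P("bin top scene","",C,[(448,208),(541,265),(474,319),(383,239)],.055)
P("purple side cap,bottom","",S,[(243,408),(287,407)],.013)
P("purple scene","",C,[(487,293),(467,272)],.013)
P("rocker rim side","",S,[(333,145),(386,107),(452,143),(388,178)],.093)
P("rocker rim scene","",C,[(48,239),(121,188),(199,216),(139,266)],.093)
P("box top side","",S,[(303,231),(311,196),(363,204),(356,243)],.034)
P("blue top side","",S,[(328,225),(338,200)],.059)
P("blue top scene","",C,[(219,268),(258,266)],.059)
P("rack side","",S,[(311,316),(335,283)],.034)
i=cv2.imread("pics/side0.png")
cv2.imwrite("pics/crop1.png",np.hstack([cv2.resize(i[330:470,210:380][:,:150],None,fx=3,fy=3,interpolation=2),cv2.resize(i[185:325,235:350],None,fx=3,fy=3,interpolation=2)]))
w=viewer.read_camera("wrist");c=cal("wrist");s,p,R=st();print(R.round(3).tolist(),"cam in tool",(R.T@(-c["R"].T@c["t"]-p)).round(4),(c["R"]@R).round(3).tolist(),c["fx"])
E
```

```text
bin top side [[0.668, 0.321], [0.483, 0.179], [0.369, 0.318], [0.545, 0.465]]
bin top scene [[0.38, 0.309], [0.553, 0.46], [0.701, 0.312], [0.495, 0.168]]
purple side cap,bottom [[0.593, 0.363], [0.521, 0.333]]
purple scene [[0.591, 0.362], [0.534, 0.333]]
rocker rim side [[0.656, -0.259], [0.581, -0.44], [0.396, -0.364], [0.503, -0.199]]
rocker rim scene [[0.586, -0.446], [0.411, -0.367], [0.496, -0.189], [0.648, -0.261]]
box top side [[0.642, -0.035], [0.665, -0.139], [0.545, -0.157], [0.523, -0.044]]
blue top side [[0.59, -0.05], [0.595, -0.127]]
blue top scene [[0.606, -0.133], [0.596, -0.064]]
rack side [[0.546, 0.158], [0.529, 0.069]]
[[0.895, 0.446, -0.001], [0.446, -0.895, 0.001], [0.0, -0.001, -1.0]] cam in tool [0.0751 0.0002 0.0199] [[0.0, 1.0, -0.001], [-0.963, -0.0, -0.269], [-0.269, 0.001, 0.963]] 345.5590596188586
```

View pics/crop1.png

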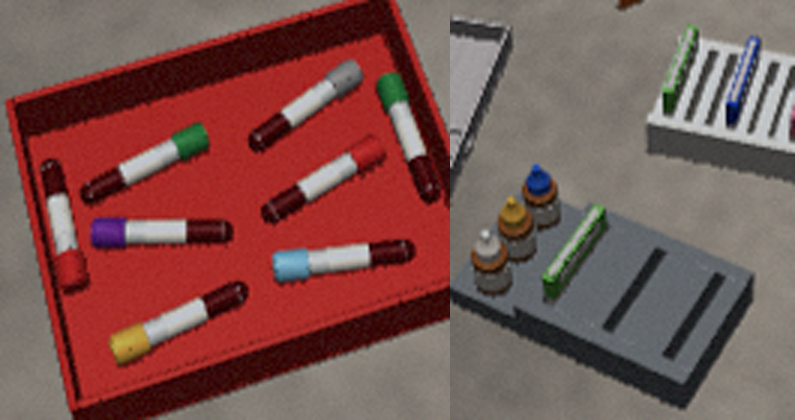

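The crop confirms that the purple-capped tube is at side (246,407)–(287,407), with its cap towards the red tube on the end wall. Next I'll go over the rocker and look with the wrist camera.

Call:
apply_moves(
  deltas=[
    [93,[56,-13,0],0],
    [93,[56,-13,0],0],
    [93,[56,-13,0],0],
    [93,[56,-13,0],0],
    [93,[56,-13,0],0],
  ],
)

```text
t: 0.78
tool_pos: [0.4906, -0.3523, 0.4045]
orientation: [-3.058, -0.72, 0.0]
force: [0.7, -0.5, 0.7]
opening: 0.0931
```

Call:
apply_moves(
  deltas=[
    [93,[56,-13,0],0],
    [93,[0,0,0],0],
    [93,[0,0,0],0],
  ],
)

```text
t: 1.15
tool_pos: [0.5335, -0.3171, 0.4042]
orientation: [-3.057, -0.722, 0.002]
force: [0.3, -0.5, 0.2]
opening: 0.0927
```

```bash
cat > shot.py <<'E'
import sys,pickle
from h import *
n=sys.argv[1]; c=cal("wrist"); w=viewer.read_camera("wrist"); c2=cal("wrist")
print("drift",np.abs(c2["t"]-c["t"]).max()); cv2.imwrite(f"pics/{n}.png",w); pickle.dump(c,open(f"{n}.pkl","wb")); go(st()[1],0)
E
python3 shot.py wrock
```

```text
drift 6.968381870614548e-05
t 1.2 tcp [ 0.5331 -0.3177  0.4044] shift tool mm [0. 0. 0.] turn -1.109 q6 0.489 force [-0.8 -1.1  0.8] open 92.7
```

Call:
apply_moves(
  deltas=[
    [93,[31,-45,0],0],
    [93,[31,-45,0],0],
    [93,[31,-45,0],0],
    [93,[31,-45,0],0],
    [93,[31,-45,0],0],
  ],
)

```text
t: 1.82
tool_pos: [0.5715, -0.0467, 0.4049]
orientation: [3.058, 0.716, 0.0]
force: [-0.1, -0.6, 1.0]
opening: 0.0927
```

Call:
apply_moves(
  deltas=[
    [93,[31,-45,0],0],
    [93,[0,0,0],0],
    [93,[0,0,0],0],
  ],
)

```text
t: 2.2
tool_pos: [0.5794, 0.0061, 0.4047]
orientation: [3.058, 0.719, -0.0]
force: [0.4, -0.9, -0.1]
opening: 0.0928
```

```bash
python3 shot.py wcard
```

```text
drift 0.00012004591272263276
t 2.25 tcp [0.5794 0.0057 0.4047] shift tool mm [0. 0. 0.] turn -1.11 q6 1.032 force [-0.5 -0.6  0. ] open 93.0
```

Call:
apply_moves(
  deltas=[
    [93,[22,-52,0],0],
    [93,[22,-52,0],0],
    [93,[22,-52,0],0],
    [93,[22,-52,0],0],
    [93,[22,-52,0],0],
  ],
)

```text
t: 2.88
tool_pos: [0.5626, 0.2888, 0.4049]
orientation: [3.059, 0.715, 0.001]
force: [0.9, -0.4, 0.8]
opening: 0.0927
```

Call:
apply_moves(
  deltas=[
    [93,[22,-52,0],0],
    [93,[0,0,20],0],
    [93,[0,0,0],0],
  ],
)

```text
t: 3.25
tool_pos: [0.5587, 0.3437, 0.3818]
orientation: [3.057, 0.718, -0.007]
force: [-0.2, -0.5, -0.4]
opening: 0.0933
```

```bash
python3 shot.py wbin
```

```text
drift 0.0006231728191837815
t 3.3 tcp [0.559  0.3434 0.3831] shift tool mm [0. 0. 0.] turn -1.11 q6 1.583 force [ 0.9 -1.3  0.3] open 93.2
```

View pics/wbin.png

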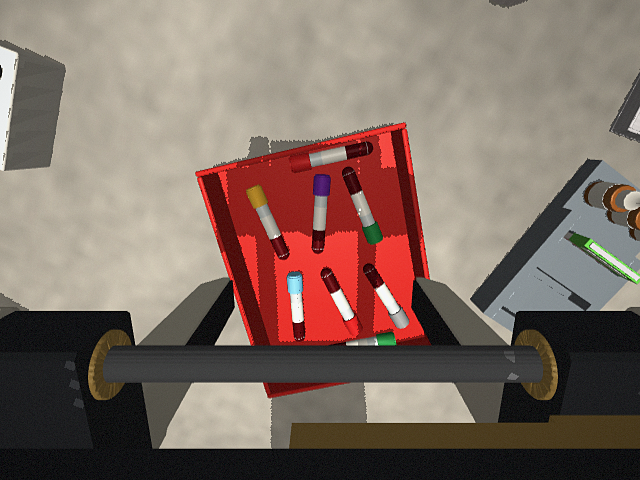

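View pics/wrock.png

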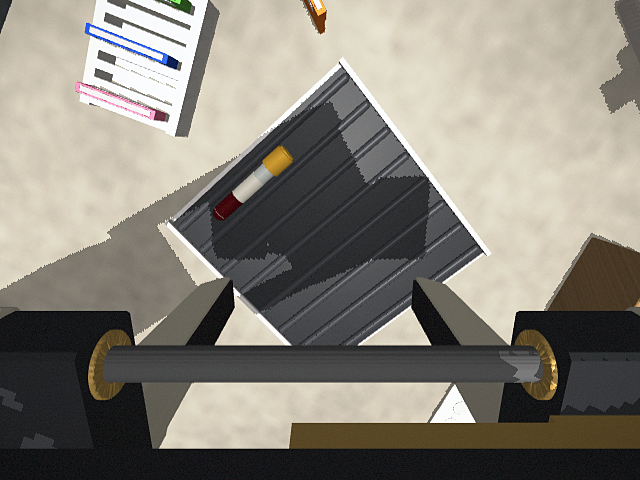

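View pics/wcard.png

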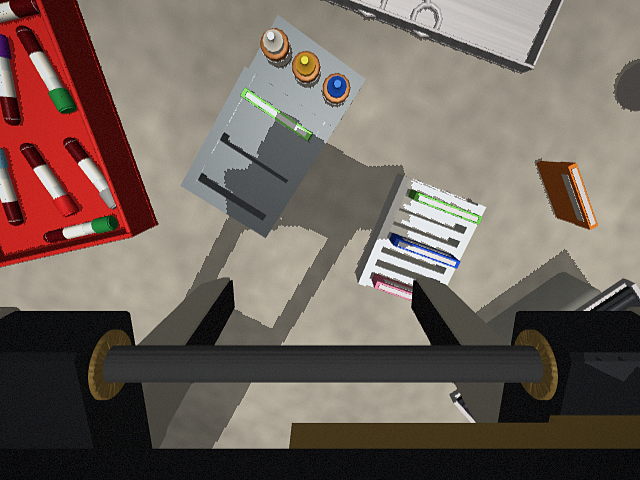

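wbin shows the purple tube with its cap end at (321,174) and its bottom at (318,252). The neighbours are gold at (268,222) and green at (362,205). In wrock the grooves run from lower left to upper right, and the gold tube is in the outer left channel. In wcard the blue card is at (392,238)–(459,264) and the empty slots are at (199,178)–(268,217) and (222,137)–(288,181).

```bash
python3 - <<'E'
from h import *; import pickle
L=lambda n:pickle.load(open(n+".pkl","rb"))
b=L("wbin");r=L("wrock");k=L("wcard")
f=lambda c,pts,z:np.array([ray(c,p,z)[:2] for p in pts])
t=f(b,[(321.5,175),(317.5,251)],.0135); d=t[0]-t[1]
print("tube",t.round(4).tolist(),"len",np.linalg.norm(d),"ang",np.arctan2(d[1],d[0]),"mid",t.mean(0).round(4))
m=np.array(t.mean(0))
rr=f(r,[(342,60),(170,221),(489,253)],.093);e=[np.linalg.norm(rr[0]-rr[1]),np.linalg.norm(rr[0]-rr[2])]
print("rocker",rr.round(4).tolist(),e,"ctr",((rr[1]+rr[2])/2).round(4),"ang x",np.arctan2(*(rr[0]-rr[1])[::-1]),"ang perp",np.arctan2(*(rr[2]-rr[0])[::-1]))
g=f(r,[(285,152),(219,213)],.0985);print("rtube",g.round(4).tolist(),np.linalg.norm(g[0]-g[1]),np.arctan2(*(g[0]-g[1])[::-1]))
x=f(k,[(392,238),(459,264)],.059);print("blue",x.round(4).tolist(),np.linalg.norm(x[0]-x[1]),np.arctan2(*(x[1]-x[0])[::-1]))
for n,p in(("s0",[(199,178),(268,217)]),("s1",[(222,137),(288,181)])):
    x=f(k,p,.034);print(n,x.round(4).tolist(),x.mean(0).round(4),np.linalg.norm(x[0]-x[1]),np.arctan2(*(x[1]-x[0])[::-1]))
# brightness edge zoom for tube & rocker
a=cv2.resize(cv2.imread("pics/wbin.png")[160:270,235:395],None,fx=5,fy=5,interpolation=2)
cv2.imwrite("pics/crop2.png",a)
E
```

```text
tube [[0.5982, 0.3635], [0.5254, 0.3322]] len 0.0792334261472678 ang 0.4070848751887492 mid [0.5618 0.3479]
rocker [[0.6628, -0.2694], [0.4852, -0.1948], [0.5838, -0.4569]] [np.float64(0.19271953950938459), np.float64(0.20342646400698128)] ctr [ 0.5345 -0.3258] ang x -0.39779257631279796 ang perp -1.9696895705019388
rtube [[0.582, -0.2596], [0.5122, -0.2309]] 0.07546083260860739 -0.3900236718111052
blue [[0.5984, -0.061], [0.6047, -0.1342]] 0.07347727079638472 -1.484117893662189
s0 [[0.5628, 0.1353], [0.5572, 0.0572]] [0.56   0.0963] 0.07833404869556786 -1.6425683889950111
s1 [[0.6097, 0.1295], [0.5998, 0.0542]] [0.6048 0.0919] 0.07589342572821477 -1.7009790413910586
```

View pics/crop2.png

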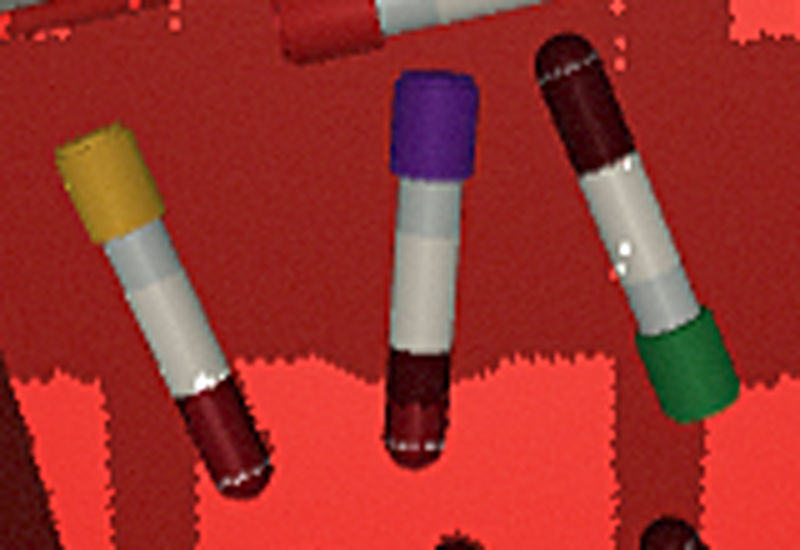

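The crop puts the purple cap-end centre at (322.2,174.4) and the tube bottom at (317.6,253.6). The side gaps are about 38 mm to green and 47 mm to gold, so I'll open to 28 mm.

```bash
python3 - <<'E'
from h import *; import pickle
b=pickle.load(open("wbin.pkl","rb"))
A=ray(b,(322.2,174.4),.0170);B=ray(b,(317.6,253.6),.0110);J=ray(b,(321.2,196),.016)
d=(A-B)[:2];a=np.arctan2(d[1],d[0]);print(np.linalg.norm(d),a,np.linalg.norm((A-J)[:2]))
u=d/np.linalg.norm(d);m=A[:2]-u*.0405
S=cal("side");C=cal("scene")
print("mid",m,"reproj cap,bottom side",proj(S,[[*(m+u*.0415),.014],[*(m-u*.0415),.0113]]).round(1).tolist(),"scene",proj(C,[[*(m+u*.0415),.014],[*(m-u*.0415),.0113]]).round(1).tolist())
go([*(m+u*.003),.196],a-np.pi/2)
E
```

```text
0.08384633878762164 0.40254038353877514 0.02144887333764654
mid [0.56204477 0.34745546] reproj cap,bottom side [[239.1, 406.8], [286.2, 405.8]] scene [[489.2, 296.2], [465.1, 269.3]]
t 3.3 tcp [0.559  0.3434 0.3831] shift tool mm [  8.2  -2.2 187.1] turn 0.058 q6 1.583 force [ 0.9 -1.3  0.3] open 93.2
```

Call:
apply_moves(
  deltas=[
    [28,[8,-2,20],0.058],
    [28,[0,0,40],0],
    [28,[0,0,40],0],
    [28,[0,0,0],0],
    [28,[0,0,0],0],
  ],
)

```text
t: 3.92
tool_pos: [0.5658, 0.3501, 0.287]
orientation: [-3.078, -0.629, -0.003]
force: [-0.1, 0.1, 0.3]
opening: 0.0477
```

```bash
python3 - <<'E'
from h import *
c=cal("wrist");w=viewer.read_camera("wrist")
go([.5648,.3486,.196],.4025-np.pi/2)
print(proj(c,[[.5648,.3486,.0127],[.5621,.3475,.0127]]))
cv2.imwrite("pics/w2.png",w[150:450,130:510].repeat(2,0).repeat(2,1))
E
```

```text
t 3.98 tcp [0.5659 0.3506 0.2878] shift tool mm [-2.2  1.4 91.8] turn 0.001 q6 1.645 force [ 0.1 -0.5  1. ] open 43.1
[[323.31624149 248.83827442]
 [323.25241504 252.45735946]]
```

View pics/w2.png

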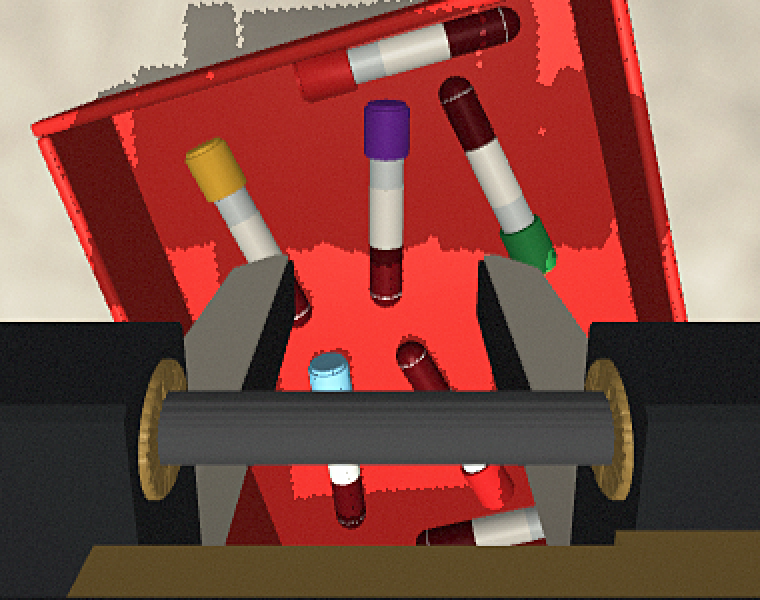

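The tube axis at (386,200) is centred between the fingers at 291 and 481, and it runs vertically in the picture. I'll descend in two stages.

Call:
apply_moves(
  deltas=[
    [28,[-2,1.4,25],0],
    [28,[0,0,25],0],
    [28,[0,0,20],0],
    [28,[0,0,0],0],
    [28,[0,0,0],0],
  ],
)

```text
t: 4.6
tool_pos: [0.564, 0.3493, 0.2163]
orientation: [-3.077, -0.631, -0.003]
force: [1.3, 0.1, 0.1]
opening: 0.0283
```

```bash
python3 -c "
from h import *
go([.5648,.3486,.196],.4025-np.pi/2)"
```

```text
t 4.6 tcp [0.564  0.3493 0.2163] shift tool mm [ 0.4  0.9 20.3] turn 0.002 q6 1.643 force [1.3 0.1 0.1] open 28.3
```

Call:
apply_moves(
  deltas=[
    [28,[0,0.6,12],0],
    [28,[0,0,8],0],
    [28,[0,0,0],0],
    [28,[0,0,0],0],
  ],
)

```text
t: 5.1
tool_pos: [0.5636, 0.3484, 0.1947]
orientation: [3.077, 0.632, -0.0]
force: [0.8, 0.4, 0.6]
opening: 0.0282
```

Call:
apply_moves(
  deltas=[
    [8,[0,0,0],0],
    [8,[0,0,0],0],
    [8,[0,0,0],0],
    [8,[0,0,0],0],
    [8,[0,0,0],0],
  ],
  grip_force=12,
)

```text
t: 5.72
tool_pos: [0.5638, 0.3485, 0.195]
orientation: [-3.077, -0.632, -0.001]
force: [-0.0, 0.9, 0.9]
opening: 0.0128
```

```bash
python3 -c "
from h import *
go([.5648,.3486,.196],.4025-np.pi/2)"
```

```text
t 5.72 tcp [0.5638 0.3485 0.195 ] shift tool mm [ 1.   0.3 -1. ] turn 0.002 q6 1.642 force [-0.   0.9  0.9] open 12.8
```

Gripped: the opening is 12.8 mm on a 13 mm body. Now I'll lift, carry it over the rocker and turn.

Call:
apply_moves(
  deltas=[
    [8,[0,0,-10],0],
    [8,[0,0,-30],0],
    [8,[0,0,-45],0],
    [8,[0,0,-45],0],
    [8,[0,0,-40],0],
  ],
)

```text
t: 6.35
tool_pos: [0.5636, 0.3483, 0.3674]
orientation: [-3.077, -0.631, -0.002]
force: [-0.3, 0.2, -0.0]
opening: 0.0127
```

Call:
apply_moves(
  deltas=[
    [8,[-12,25,0],0],
    [8,[-24,50,0],0],
    [8,[-24,50,0],0],
    [8,[-24,50,0],0],
    [8,[-24,50,0],0],
  ],
)

```text
t: 6.98
tool_pos: [0.5525, 0.0974, 0.3655]
orientation: [3.077, 0.632, 0.001]
force: [0.5, -0.7, 0.1]
opening: 0.0124
```

Call:
apply_moves(
  deltas=[
    [8,[-24,50,0],0],
    [8,[-24,50,0],0],
    [8,[-24,50,0],0],
    [8,[-24,50,0],0],
    [8,[-24,50,0],0],
  ],
)

```text
t: 7.6
tool_pos: [0.5407, -0.1797, 0.3656]
orientation: [3.077, 0.631, 0.001]
force: [1.5, 0.7, 0.2]
opening: 0.0127
```

Call:
apply_moves(
  deltas=[
    [8,[-24,50,0],0],
    [8,[-24,50,0],0],
    [8,[-12,25,0],0],
    [8,[0,0,0],0.16],
    [8,[0,0,0],0.16],
  ],
)

```text
t: 8.22
tool_pos: [0.5349, -0.3172, 0.3652]
orientation: [-3.139, -0.123, -0.0]
force: [-0.5, 0.4, -0.0]
opening: 0.0125
```

Call:
apply_moves(
  deltas=[
    [8,[0,0,0],0.16],
    [8,[0,0,0],0.16],
    [8,[0,0,0],0.16],
    [8,[0,0,0],0],
    [8,[0,0,0],0],
  ],
)

```text
t: 8.85
tool_pos: [0.5352, -0.3165, 0.365]
orientation: [3.081, -0.611, 0.0]
force: [-0.5, 0.8, -0.4]
opening: 0.0125
```

```bash
python3 shot.py wrock2; python3 - <<'E'
from h import *; import pickle
c=pickle.load(open("wrock2.pkl","rb"))
go([.5369,-.3262,.281],-.398-np.pi/2)
w=cv2.imread("pics/wrock2.png")
cv2.imwrite("pics/w3.png",w[20:420,60:580].repeat(2,0).repeat(2,1)[:800:1,:] if 0 else cv2.resize(w[20:420,60:580],None,fx=1.5,fy=1.5,interpolation=2))
E
```

```text
drift 0.0003787134961515948
t 8.9 tcp [ 0.5352 -0.3165  0.365 ] shift tool mm [0. 0. 0.] turn 1.179 q6 1.347 force [-0.1  0.4 -0.2] open 12.7
t 8.9 tcp [ 0.5352 -0.3165  0.365 ] shift tool mm [ 5.3  8.3 84. ] turn 0.006 q6 1.347 force [-0.1  0.4 -0.2] open 12.7
```

View pics/w3.png

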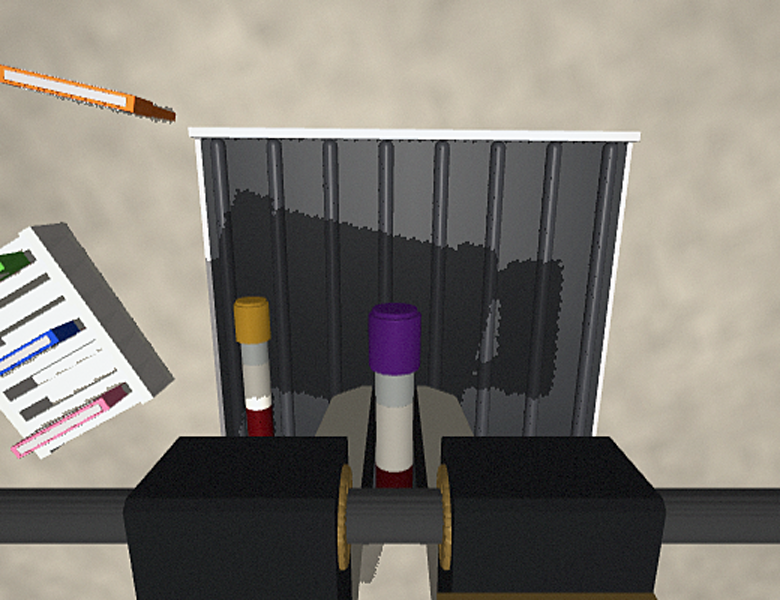

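The picture shows the gripped purple tube with its cap at (394,335). The eight ridges start at x=218, 274, 330, 386, 442, 499, 554 and 610 near row 145. The middle channel is centred at (414,145), and gold is in the outer left channel. Next I'll refine the placing from these points.

```bash
python3 - <<'E'
from h import *; import pickle
c=pickle.load(open("wrock2.pkl","rb"))
q=lambda x,y,z:ray(c,(60+x/1.5,20+y/1.5),z)[:2]
R=np.array([q(x,145,.0935) for x in(218,274,330,386,442,499,554,610)])
print("spacing",np.linalg.norm(np.diff(R,axis=0),axis=1).round(4)); d=R[-1]-R[0]
A,B=q(190,131,.093),q(639,136,.093);print("rim len",np.linalg.norm(A-B))
G=[q(x,y,.0935) for x,y in((226,430),(218,145),(589,430),(610,145))]
for n,v in(("rim perp",A-B),("ridges",R[0]-R[-1])): print(n,np.arctan2(v[1],v[0])-np.pi/2)
for a,b in((0,1),(2,3)): v=G[b]-G[a];print("ridge ang",np.arctan2(v[1],v[0]))
ang=-.398;u=np.array([np.cos(ang),np.sin(ang)]);v=np.array([-u[1],u[0]])
print("ridge mean lateral",(R@v).mean(),"chan spacing",-(R[-1]-R[0])@v/7,"far u",(A@u+B@u)/2, "rim lat",(A@v+B@v)/2)
lat=(R@v).mean(); U=(A@u+B@u)/2-.100+.002
p=u*U+v*lat;print(p)
cv=np.array([q(394,310,.3650-.186+.0037+.008)])
print("tube cap lateral vs tool", [(q(394,340,.191)-st()[1][:2])@v])
go([*p,.281],ang-np.pi/2)
E
```

```text
spacing [0.0256 0.0256 0.0256 0.0257 0.0261 0.0252 0.0257]
rim len 0.2049770002753087
rim perp -0.40199091708500645
ridges -0.39156511682332984
ridge ang -0.452791674590499
ridge ang -0.3577716443441034
ridge mean lateral -0.09310755211405213 chan spacing 0.02565281795978514 far u 0.7149199696750079 rim lat -0.09336394379861399
[ 0.53261406 -0.32493311]
tube cap lateral vs tool [np.float64(0.00018998281276593094)]
t 8.9 tcp [ 0.5352 -0.3165  0.365 ] shift tool mm [ 0.8  8.8 84. ] turn 0.006 q6 1.347 force [-0.1  0.4 -0.2] open 12.7
```

Call:
apply_moves(
  deltas=[
    [8,[1,4,0],0.004],
    [8,[0,4.8,25],0],
    [8,[0,0,25],0],
    [8,[0,0,20],0],
    [8,[0,0,0],0],
  ],
)

```text
t: 9.52
tool_pos: [0.532, -0.3247, 0.2925]
orientation: [-3.078, 0.622, 0.006]
force: [-0.7, -0.3, -0.7]
opening: 0.0121
```

Call:
apply_moves(
  deltas=[
    [8,[0,0,5],0],
    [8,[0,0,3],0],
    [8,[0,0,2],0],
    [8,[0,0,0],0],
    [8,[0,0,0],0],
  ],
)

```text
t: 10.15
tool_pos: [0.5328, -0.3251, 0.285]
orientation: [3.079, -0.623, 0.0]
force: [-0.8, 0.3, -0.1]
opening: 0.0124
```

```bash
python3 -c "
from h import *
go([.5326,-.3249,.281],-.400-np.pi/2)"
```

```text
t 10.15 tcp [ 0.5328 -0.3251  0.285 ] shift tool mm [-0.3 -0.1  4. ] turn 0.001 q6 1.34 force [-0.8  0.3 -0.1] open 12.4
```

Position is within 0.3 mm, so I'll lower the last millimetres slowly and watch the force.

Call:
apply_moves(
  deltas=[
    [8,[0,0,2],0],
    [8,[0,0,1],0],
    [8,[0,0,0.7],0],
    [8,[0,0,0],0],
    [8,[0,0,0],0],
  ],
)

```text
t: 10.78
tool_pos: [0.5328, -0.325, 0.2811]
orientation: [-3.079, 0.623, -0.0]
force: [-0.3, -0.1, -0.3]
opening: 0.0124
```

Call:
apply_moves(
  deltas=[
    [8,[0,0,0.7],0],
    [8,[0,0,0],0],
    [8,[0,0,0],0],
  ],
)

```text
t: 11.15
tool_pos: [0.5327, -0.325, 0.2803]
orientation: [3.079, -0.623, 0.0]
force: [0.0, 0.4, 0.6]
opening: 0.0127
```

Call:
apply_moves(
  deltas=[
    [14,[0,0,0.3],0],
    [15,[0,0,0],0],
    [17,[0,0,0],0],
    [20,[0,0,0],0],
    [24,[0,0,0],0],
  ],
)

```text
t: 11.78
tool_pos: [0.5327, -0.325, 0.28]
orientation: [3.079, -0.623, -0.0]
force: [0.6, 0.1, -0.2]
opening: 0.0233
```

Call:
apply_moves(
  deltas=[
    [24,[0,0,0],0],
    [26,[0,0,-5],0],
    [26,[0,0,-20],0],
    [40,[0,0,-45],0],
    [40,[0,0,-25],0],
  ],
)

```text
t: 12.4
tool_pos: [0.5332, -0.3254, 0.3798]
orientation: [3.077, -0.622, 0.007]
force: [0.1, 0.5, 0.1]
opening: 0.0389
```

```bash
python3 - <<'E'
from h import *
c=cal("wrist");w=viewer.read_camera("wrist")
go(st()[1],-.4-np.pi/2)
s=viewer.read_camera("side")
a=cv2.resize(w[100:340,200:440],(400,400),interpolation=2);b=cv2.resize(s[90:210,320:470],(500,400),interpolation=2)
cv2.imwrite("pics/w4.png",np.hstack([a,b[:,:400]]))
E
```

```text
t 12.45 tcp [ 0.5337 -0.3257  0.3833] shift tool mm [0. 0. 0.] turn 0.001 q6 1.34 force [0.4 0.1 2.1] open 40.0
```

View pics/w4.png

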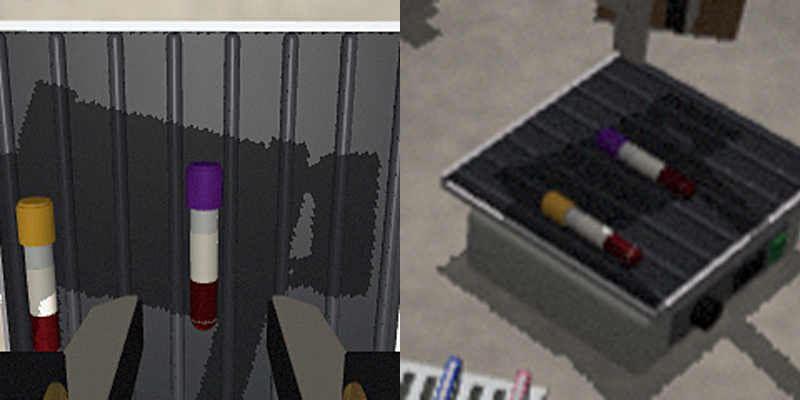

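w4 shows the purple tube lying in the middle channel between the ridges at (176,150) and (231,150), parallel to them. The gold tube has not moved. Next is the card, with close shots of the box and rack.

Call:
apply_moves(
  deltas=[
    [93,[-2.4,-49.5,0],-0.187],
    [93,[0,0,0],-0.187],
    [93,[0,0,0],-0.187],
    [93,[0,0,0],-0.187],
    [93,[0,0,0],-0.187],
  ],
)

```text
t: 13.12
tool_pos: [0.5496, -0.2783, 0.3747]
orientation: [-3.026, -0.841, 0.001]
force: [0.3, -2.0, 0.7]
opening: 0.0852
```

Call:
apply_moves(
  deltas=[
    [93,[0,0,0],-0.187],
    [93,[0,0,0],-0.187],
    [93,[0,0,0],-0.187],
    [93,[0,0,0],-0.187],
    [93,[0,0,0],-0.187],
  ],
)

```text
t: 13.75
tool_pos: [0.5496, -0.2784, 0.3747]
orientation: [-2.323, -2.114, 0.0]
force: [0.7, 0.5, -0.3]
opening: 0.093
```

```bash
python3 -c "
from h import *
go([.602,-.14,.33],.087)"
```

```text
t 13.75 tcp [ 0.5496 -0.2784  0.3747] shift tool mm [142.6  39.2  44.7] turn -0.181 q6 -0.458 force [ 0.7  0.5 -0.3] open 93.0
```

Call:
apply_moves(
  deltas=[
    [93,[48,13,0],0],
    [93,[48,13,15],0],
    [93,[46,13,15],0],
    [93,[0,0,15],-0.181],
    [93,[0,0,0],0],
  ],
)

```text
t: 14.38
tool_pos: [0.6022, -0.1403, 0.3281]
orientation: [-2.127, -2.308, 0.003]
force: [0.0, 0.0, -0.8]
opening: 0.0931
```

Call:
apply_moves(
  deltas=[
    [93,[0,0,0],0],
  ],
)

```text
t: 14.5
tool_pos: [0.6027, -0.1416, 0.3305]
orientation: [2.135, 2.305, 0.0]
force: [0.3, 0.1, -0.2]
opening: 0.093
```

```bash
python3 shot.py wc1
```

```text
drift 0.00045054508695316353
t 14.55 tcp [ 0.6028 -0.1418  0.3309] shift tool mm [0. 0. 0.] turn 0.077 q6 -0.391 force [ 0.6 -0.3  0.4] open 92.6
```

Call:
apply_moves(
  deltas=[
    [93,[48,0,0],0],
    [93,[49,0,0],0],
    [93,[49,0,0],0],
    [93,[49,0,0],0],
    [93,[0,0,0],0],
  ],
)

```text
t: 15.18
tool_pos: [0.5869, 0.0557, 0.3312]
orientation: [2.128, 2.31, 0.003]
force: [0.7, -0.1, -0.0]
opening: 0.0928
```

Call:
apply_moves(
  deltas=[
    [93,[0,0,0],0],
    [93,[0,0,0],0],
  ],
)

```text
t: 15.42
tool_pos: [0.5872, 0.0518, 0.3304]
orientation: [2.132, 2.306, 0.0]
force: [0.3, -0.1, 0.2]
opening: 0.093
```

```bash
python3 shot.py wc2; python3 - <<'E'
import cv2,numpy as np
a=cv2.imread("pics/wc1.png");b=cv2.imread("pics/wc2.png")
f=lambda i:cv2.resize(i[60:360,160:480],None,fx=1.25,fy=1.25*1.6,interpolation=2)
cv2.imwrite("pics/m1.png",np.hstack([f(a),f(b)]))
E
```

```text
drift 0.00010319744070985681
t 15.47 tcp [0.5872 0.0519 0.3302] shift tool mm [0. 0. 0.] turn 0.079 q6 -0.077 force [-0.8  0.5  0.4] open 93.0
```

View pics/m1.png

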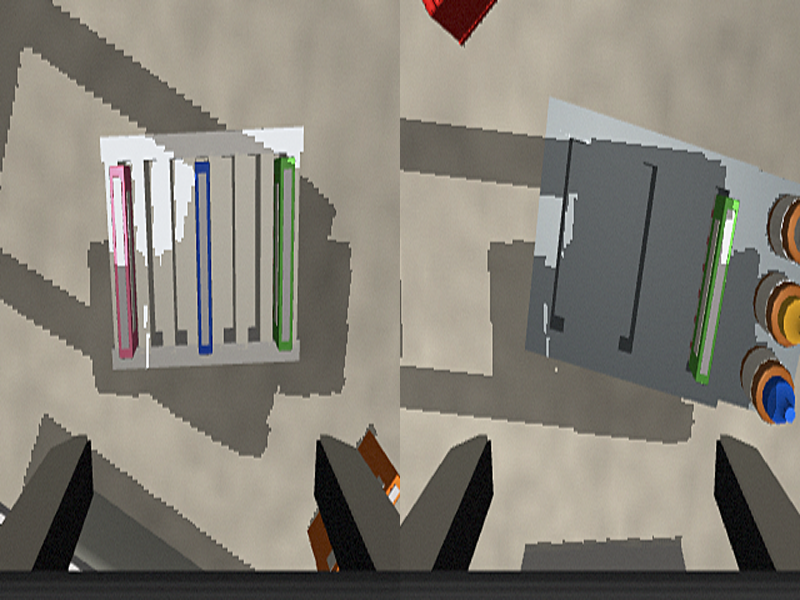

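m1 shows, on the left, the blue card between pink and green with its top centreline from (202.5,161) to (205,352). On the right, the rack's left edge runs (549,97)–(526,350). Slot 0's edge runs (568,138)–(551,328), and the rack's green card runs (729,197)–(703,378).

```bash
python3 - <<'E'
from h import *; import pickle
c1=pickle.load(open("wc1.pkl","rb"));c2=pickle.load(open("wc2.pkl","rb"))
px=lambda X,Y:(160+X/1.25,60+Y/2)
N=np.linalg.norm;an=lambda v:np.arctan2(v[1],v[0])
i1=cv2.imread("pics/wc1.png").astype(int);i2=cv2.imread("pics/wc2.png").astype(int)
f=lambda c,X,Y,z:ray(c,px(X,Y),z)[:2]
a,b=f(c1,202.5,161,.059),f(c1,205,352,.059);print("blue",a,b,(a+b)/2,N(a-b),an(a-b))
# blue mask fit
m=((i1[...,0]-i1[...,2]>50)&(i1[...,0]-i1[...,1]>40)).astype(np.uint8);m[:, :300]=0;m[:,345:]=0;m[250:]=0
ys,xs=np.nonzero(m);print("blue mask",xs.min(),xs.max(),ys.min(),ys.max())
for y in (160,190,220): r=np.nonzero(m[y])[0];print(y,r.min(),r.max())
C=[f(c1,X,Y,.034) for X,Y in((100,137),(303,127),(298,361),(113,369))]
print("box ctr",np.mean(C,0),[N(C[k]-C[k-1]).round(4) for k in range(4)],"ang y",an(C[0]-C[3]),an(C[1]-C[2]))
A,B=f(c2,149,97,.034),f(c2,126,350,.034);print("rack left edge",A,B,N(A-B),an(A-B))
g1,g2=f(c2,329,197,.059),f(c2,303,378,.059);print("rack green",g1,g2,N(g1-g2),an(g1-g2))
y=an(A-B);u=np.array([np.sin(y),-np.cos(y)])
print("slot0 from edge",(A+B)/2+.019*u,"from green",(g1+g2)/2-.092*u,"slot1 from green",(g1+g2)/2-.046*u)
p,q=f(c2,175,139,.034),f(c2,157.5,329,.034);print("slot0 seen",(p+q)/2,N(p-q),an(p-q))
for yy in (150,180,215): print(yy,i2[yy,262:305].sum(1)//3, "\n   s1",i2[yy,330:368].sum(1)//3)
E
```

```text
blue [ 0.59697141 -0.06458182] [ 0.60372577 -0.13332302] [ 0.60034859 -0.09895242] 0.06907223581574472 1.6687397631504197
blue mask 316 329 141 236
160 316 327
190 318 328
220 319 329
box ctr [ 0.60021743 -0.09965599] [np.float64(0.0921), np.float64(0.1235), np.float64(0.0922), np.float64(0.1232)] ang y 1.6769629125671601 1.673790333084144
rack left edge [0.54760192 0.14950272] [0.53681656 0.05029732] 0.09978995673708976 1.4625041864452002
rack green [0.65386784 0.12222855] [0.64861477 0.05459247] 0.06783976693239259 1.4932852250254633
slot0 from edge [0.56109794 0.09784649] from green [0.55978023 0.09835393] slot1 from green [0.60551077 0.09338222]
slot0 seen [0.56060458 0.09828629] 0.07525692790573339 1.4786373456056474
150 [102 104 106 104 104 103 102 101 104 104  99  91  94  96  93  96  95  96
  92  98  96  96  96  96  94  95  94 100  96 107  36  42  58 101 102  98
 100  97  97  99  96  99 100] 
   s1 [ 97  97 101 103  99 101  98 101  98  97 101  98 103 100  99 101 101  97
  99  99  98  99  99 100  99  98 100 101 102 104  86  31  43  36  59 103
 102  99]
180 [169 169 169 171 165 159 179 181 180 181 180 181 181 182 182 182 185 181
 179 184 182 185 181 191 200  20  33  48  85 199 189 186 187 196  70  81
  88  94  93  96  92  95  95] 
   s1 [ 98  95  96  96 100  97  97  95  98  99  99  95  96 101  99  99  95  97
  94  97  96  96  99 102  31  39  39  54 107 100 101  99 101  95  96  95
  96  96]
215 [102  85  87  87  87  90  87  88  88  87  89  87  74 188 181 187  74  88
  94  35  40  52  93  93  91  89  90  88  88  91  90  94  91  89  88  93
  90  90  89  91  93  92  92] 
   s1 [ 94  94  96  93  91  92  94  95  96  91  94  92  94  93  92  96  50  44
  39  36 103  96  95  93  93  94  97  91  94  91  92  93  94  93  94  91
  95  91]
```

The three slot 0 estimates agree within 1.3 mm, at about (0.5605, 0.098), and the box and card agree too. Going back over the blue card.

```bash
python3 -c "
from h import *
go([.6003,-.0993,.29],.104)"
```

```text
t 15.47 tcp [0.5872 0.0519 0.3302] shift tool mm [-151.7    1.2   40.3] turn -0.025 q6 -0.077 force [-0.8  0.5  0.4] open 93.0
```

Call:
apply_moves(
  deltas=[
    [30,[-50,0,0],0],
    [30,[-51,1.2,0],0],
    [30,[-51,0,10],0],
    [30,[0,0,20],-0.025],
    [30,[0,0,10],0],
  ],
)

```text
t: 16.1
tool_pos: [0.5998, -0.0987, 0.2881]
orientation: [-2.101, -2.332, 0.001]
force: [-0.2, 0.7, 0.8]
opening: 0.0481
```

Call:
apply_moves(
  deltas=[
    [30,[0,0,0],0],
    [30,[0,0,0],0],
    [30,[0,0,0],0],
  ],
)

```text
t: 16.48
tool_pos: [0.6008, -0.0974, 0.291]
orientation: [2.099, 2.336, 0.001]
force: [-0.0, -0.9, -0.8]
opening: 0.0301
```

```bash
python3 - <<'E'
from h import *
go([.6003,-.0993,.224],.104)
c=cal("wrist");w=viewer.read_camera("wrist").astype(int)
m=((w[...,0]-w[...,2]>50)&(w[...,0]-w[...,1]>40));ys,xs=np.nonzero(m[:,250:400]);print("blue rows",ys.min(),ys.max())
for y in range(ys.min()+10,ys.max(),25):
    r=np.nonzero(m[y,250:400])[0]+250
    if len(r): print(y,r.min(),r.max())
print(proj(c,[[*(np.array([.6003,-.0993])+s*np.array([np.cos(1.675),np.sin(1.675)])),.059] for s in(-.035,0,.035)]).round(1).tolist())
E
```

```text
t 16.48 tcp [ 0.6008 -0.0974  0.291 ] shift tool mm [-1.8 -0.8 67. ] turn 0.003 q6 -0.352 force [-0.  -0.9 -0.8] open 30.1
blue rows 208 314
218 314 326
243 314 326
268 314 326
293 314 326
[[320.1, 314.9], [320.2, 266.2], [320.2, 213.3]]
```

The card appears exactly aligned, at columns 314–326 against a predicted 320. Descending to grip it.

Call:
apply_moves(
  deltas=[
    [30,[-1,-0.4,25],0],
    [30,[0,0,20],0],
    [30,[0,0,14],0],
    [30,[0,0,7],0],
    [30,[0,0,0],0],
  ],
)

```text
t: 17.15
tool_pos: [0.6001, -0.0991, 0.2236]
orientation: [-2.1, -2.335, 0.001]
force: [-0.0, 0.2, 0.1]
opening: 0.0297
```

Call:
apply_moves(
  deltas=[
    [30,[0,0,0],0],
    [4,[0,0,0],0],
    [4,[0,0,0],0],
    [4,[0,0,0],0],
    [4,[0,0,0],0],
  ],
  grip_force=20,
)

```text
t: 17.77
tool_pos: [0.6003, -0.0992, 0.2243]
orientation: [2.1, 2.336, 0.0]
force: [-0.0, -0.2, 1.1]
opening: 0.0087
```

Call:
apply_moves(
  deltas=[
    [4,[0,0,0],0],
    [4,[0,0,0],0],
  ],
)

```text
t: 18.02
tool_pos: [0.6003, -0.0992, 0.2243]
orientation: [2.1, 2.336, 0.0]
force: [-0.3, -0.5, 4.0]
opening: 0.0082
```

```bash
python3 -c "
from h import *
go([.6003,-.0993,.224],.104)"
```

```text
t 18.02 tcp [ 0.6003 -0.0992  0.2243] shift tool mm [-0.1 -0.   0.3] turn 0.002 q6 -0.354 force [-0.3 -0.5  4. ] open 8.2
```

Call:
apply_moves(
  deltas=[
    [4,[0,0,-6],0],
    [4,[0,0,-12],0],
    [4,[0,0,-20],0],
    [4,[0,0,-25],0],
    [4,[0,0,-25],0],
  ],
)

```text
t: 18.65
tool_pos: [0.6003, -0.0992, 0.3145]
orientation: [2.1, 2.335, 0.001]
force: [0.2, 0.2, -0.7]
opening: 0.0084
```

Call:
apply_moves(
  deltas=[
    [4,[0,0,-12],0],
    [4,[0,0,0],0],
    [4,[0,0,0],0],
  ],
)

```text
t: 19.02
tool_pos: [0.5998, -0.0991, 0.323]
orientation: [-2.1, -2.335, 0.001]
force: [-0.2, -1.2, 0.0]
opening: 0.0086
```

```bash
python3 - <<'E'
from h import *
go([.5605,.0981,.27],-.099)
c=cal("wrist");w=viewer.read_camera("wrist").astype(int)
m=((w[...,0]-w[...,2]>50)&(w[...,0]-w[...,1]>40));ys,xs=np.nonzero(m[:,250:400]);print("blue rows",ys.min(),ys.max())
for y in range(ys.min()+10,ys.max(),25):
    r=np.nonzero(m[y,250:400])[0]+250
    if len(r): print(y,r.min(),r.max())
s,p,R=st();print(proj(c,[p+R@[k,0,.2243-.059] for k in(-.035,0,.035)]).round(1).tolist())
E
```

```text
t 19.02 tcp [ 0.5998 -0.0991  0.323 ] shift tool mm [200.2 -18.2  53.2] turn 0.205 q6 -0.354 force [-0.2 -1.2  0. ] open 8.6
blue rows 228 344
238 314 331
263 314 331
288 314 331
313 314 331
338 314 331
[[321.2, 375.8], [321.1, 311.2], [321.1, 238.5]]
```

Call:
apply_moves(
  deltas=[
    [4,[25,-2,0],0],
    [4,[45,-4,0],0],
    [4,[50,-5,0],0],
    [4,[50,-5,0],0],
    [4,[30,-2,0],0.1],
  ],
)

```text
t: 19.7
tool_pos: [0.56, 0.0999, 0.3227]
orientation: [-2.214, -2.226, 0.002]
force: [-0.1, 0.8, -0.7]
opening: 0.0086
```

Call:
apply_moves(
  deltas=[
    [4,[0,0,0],0.105],
    [4,[0,0,20],0],
    [4,[0,0,20],0],
    [4,[0,0,0],0],
    [4,[0,0,0],0],
  ],
)

```text
t: 20.32
tool_pos: [0.5611, 0.0974, 0.2836]
orientation: [-2.328, -2.108, 0.001]
force: [0.9, 0.3, -0.1]
opening: 0.0084
```

```bash
python3 - <<'E'
from h import *
go([.5605,.0981,.225],-.099)
c=cal("wrist");w=viewer.read_camera("wrist");cv2.imwrite("pics/wins.png",w)
u=np.array([np.cos(-.099),np.sin(-.099)]);v=np.array([-u[1],u[0]]);o=np.array([.5605,.0981])
print("rack left corners pred",proj(c,[[*(o-.019*u+s*v),.034] for s in(.05,0,-.05)]).round(1).tolist(),"slot ends far L/R",proj(c,[[*(o+k*u+.038*v),.034] for k in(-.0045,.0045)]).round(1).tolist())
g=w.astype(int).sum(2)//3
for y in (110,120,130,140,150,160,170,180,190,200,210): print(y,g[y,275:350:1].tolist())
E
```

```text
t 20.32 tcp [0.5611 0.0974 0.2836] shift tool mm [ 0.6 -0.6 58.6] turn -0.0 q6 0.181 force [ 0.9  0.3 -0.1] open 8.4
rack left corners pred [[292.3, 182.3], [294.0, 254.6], [295.5, 319.2]] slot ends far L/R [[314.4, 200.5], [327.9, 200.5]]
110 [218, 217, 219, 221, 220, 220, 220, 219, 220, 220, 219, 218, 218, 219, 218, 218, 217, 216, 213, 213, 215, 213, 210, 207, 209, 212, 209, 213, 215, 212, 212, 214, 215, 213, 215, 217, 216, 215, 216, 217, 217, 218, 220, 217, 220, 219, 219, 215, 217, 216, 217, 217, 216, 216, 217, 215, 218, 217, 217, 215, 215, 215, 215, 213, 214, 212, 211, 211, 205, 209, 208, 207, 204, 203, 202]
120 [211, 211, 214, 211, 213, 212, 213, 213, 213, 214, 214, 214, 214, 215, 214, 215, 213, 214, 214, 210, 210, 210, 211, 208, 211, 210, 212, 212, 213, 212, 214, 214, 211, 213, 215, 216, 215, 214, 214, 214, 212, 214, 215, 213, 212, 212, 213, 211, 210, 207, 209, 212, 205, 209, 208, 208, 209, 207, 210, 207, 208, 208, 208, 210, 207, 205, 207, 203, 205, 202, 204, 200, 201, 199, 197]
130 [207, 208, 211, 207, 212, 213, 212, 210, 211, 214, 213, 214, 214, 213, 213, 214, 213, 212, 214, 
[... 2561 characters left out ...]
27, 127, 123, 122, 127, 126, 125, 125, 128, 114, 115, 117, 118, 115, 115, 117, 119, 116, 119, 117, 116, 117, 116, 118, 119, 118, 116, 119, 118, 122, 116, 93, 120, 120, 117, 119, 118, 117, 120, 121, 119, 119, 121, 113, 118, 118, 119, 119, 118, 117, 122, 118, 117, 119, 120, 119, 118, 118, 119, 119, 124, 119, 120, 120, 118]
210 [127, 123, 125, 123, 126, 126, 124, 123, 123, 127, 123, 123, 122, 128, 126, 124, 125, 128, 125, 111, 113, 116, 116, 113, 115, 116, 115, 117, 115, 117, 114, 117, 116, 117, 120, 117, 116, 116, 117, 119, 101, 98, 118, 117, 114, 117, 113, 116, 116, 115, 117, 118, 123, 54, 125, 120, 119, 118, 119, 116, 120, 117, 118, 118, 119, 116, 119, 117, 120, 118, 119, 116, 118, 119, 118]
```

The predicted slot edges (314.4 and 327.9, end row 200.5) match what the pixels show: edges at about 315 and 328, with the end at row 200. That makes the offset about 0.5 mm or less. Inserting slowly.

Call:
apply_moves(
  deltas=[
    [4,[0.6,-0.1,12],0],
    [4,[0,0,10],0],
    [4,[0,0,5],0],
    [4,[0,0,5],0],
    [4,[0,0,3],0],
  ],
)

```text
t: 21.0
tool_pos: [0.5611, 0.0984, 0.2487]
orientation: [-2.329, -2.109, 0.0]
force: [-0.7, -1.1, -0.7]
opening: 0.0081
```

Call:
apply_moves(
  deltas=[
    [4,[0,0,3],0],
    [4,[0,0,3],0],
    [4,[0,0,0],0],
  ],
)

```text
t: 21.38
tool_pos: [0.561, 0.0984, 0.2428]
orientation: [-2.328, -2.109, 0.0]
force: [0.4, 0.0, -0.4]
opening: 0.0083
```

The card's lower edge is now about 10 mm inside the slot with no contact force. Continuing down.

Call:
apply_moves(
  deltas=[
    [4,[0,0,4],0],
    [4,[0,0,4],0],
    [4,[0,0,4],0],
    [4,[0,0,3],0],
    [4,[0,0,0],0],
  ],
)

```text
t: 22.0
tool_pos: [0.5609, 0.0984, 0.2276]
orientation: [-2.328, -2.109, 0.001]
force: [0.2, -0.1, 0.4]
opening: 0.0086
```

Call:
apply_moves(
  deltas=[
    [4,[0,0,1.5],0],
    [4,[0,0,1],0],
    [4,[0,0,0.5],0],
    [4,[0,0,0],0],
  ],
)

```text
t: 22.5
tool_pos: [0.5611, 0.0984, 0.225]
orientation: [-2.329, -2.109, 0.0]
force: [0.5, -0.7, -0.8]
opening: 0.008
```

Call:
apply_moves(
  deltas=[
    [4,[0,0,0.5],0],
    [4,[0,0,0.4],0],
    [4,[0,0,0],0],
    [4,[0,0,0],0],
  ],
)

```text
t: 23.0
tool_pos: [0.5611, 0.0984, 0.2243]
orientation: [2.329, 2.109, 0.0]
force: [-1.7, -0.1, 3.2]
opening: 0.0083
```

At z 0.2243, the height I gripped it at, there is a 3 N upward reaction: the card is on the slot floor. Releasing gently and retreating.

Call:
apply_moves(
  deltas=[
    [10,[0,0,0],0],
    [12,[0,0,0],0],
    [16,[0,0,0],0],
    [22,[0,0,0],0],
    [26,[0,0,0],0],
  ],
)

```text
t: 23.62
tool_pos: [0.5611, 0.0984, 0.2241]
orientation: [-2.329, -2.109, 0.0]
force: [0.8, 0.4, -0.6]
opening: 0.0248
```

Call:
apply_moves(
  deltas=[
    [28,[0,0,0],0],
    [28,[0,0,-15],0],
    [28,[0,0,-30],0],
    [28,[0,0,-50],0],
    [28,[0,0,-50],0],
  ],
)

```text
t: 24.25
tool_pos: [0.5608, 0.0984, 0.3716]
orientation: [2.328, 2.109, 0.001]
force: [1.2, -0.2, -0.2]
opening: 0.0277
```

Call:
apply_moves(
  deltas=[
    [28,[-50,0,0],0],
    [28,[-50,0,0],0],
    [28,[-50,0,0],0],
    [28,[0,0,0],0],
    [28,[0,0,0],0],
  ],
)

```text
t: 24.88
tool_pos: [0.5463, -0.0508, 0.37]
orientation: [2.329, 2.107, 0.001]
force: [-0.5, -0.3, 0.7]
opening: 0.028
```

```bash
python3 - <<'E'
from h import *
S=cal("side");C=cal("scene");s=viewer.read_camera("side");c=viewer.read_camera("scene")
cv2.imwrite("pics/fin.png",np.vstack([cv2.resize(s[90:330,220:470],(500,480),interpolation=2)[:360],cv2.resize(s[330:470,210:380],(500,240),interpolation=2)]) if 0 else np.hstack([cv2.resize(s[95:475,200:460],(410,600),interpolation=2),cv2.resize(c[180:350,200:380],(390,600),interpolation=2)]))
u=np.array([np.cos(-.099),np.sin(-.099)]);v=np.array([-u[1],u[0]]);o=np.array([.5605,.0981])
P=[[*(o+k*v),.059] for k in(-.035,.035)];print("expected card top ends side",proj(S,P).round(1).tolist(),"scene",proj(C,P).round(1).tolist())
for n,i in(("side",s),("scene",c)):
    i=i.astype(int);m=(i[...,0]-i[...,2]>40)&(i[...,0]-i[...,1]>30);x=proj(S if n=="side" else C,P);m2=np.zeros_like(m);a=x.min(0).astype(int)-10;b=x.max(0).astype(int)+16;m2[a[1]:b[1],a[0]:b[0]]=m[a[1]:b[1],a[0]:b[0]];ys,xs=np.nonzero(m2);print(n,"blue box",xs.min(),xs.max(),ys.min(),ys.max())
go(st()[1],0)
E
```

```text
expected card top ends side [[323.1, 269.5], [306.8, 295.9]] scene [[328.3, 255.5], [365.6, 259.5]]
side blue box 306 324 269 301
scene blue box 328 365 255 269
t 24.98 tcp [ 0.5464 -0.0499  0.3696] shift tool mm [0. 0. 0.] turn -0.098 q6 -0.087 force [-0.2 -0.7  0.4] open 27.5
```

View pics/fin.png

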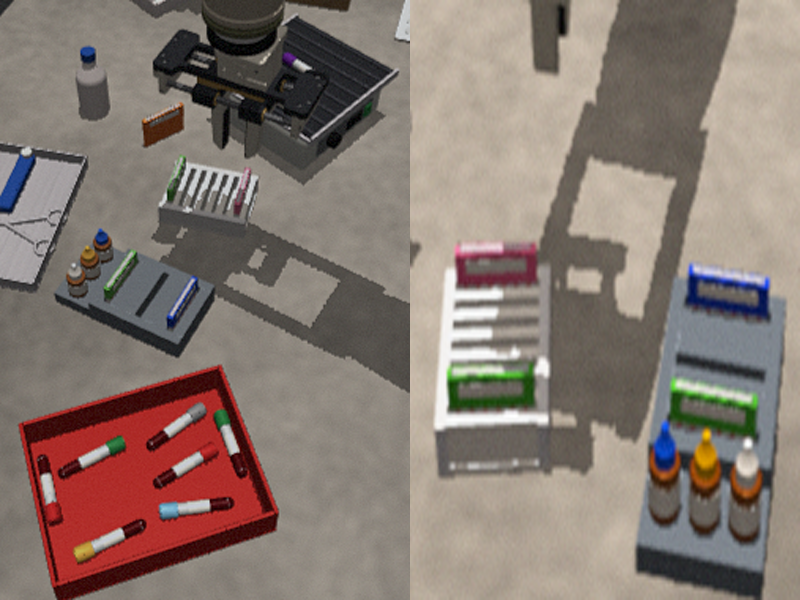

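The final picture shows the blue card upright in the rack's end slot, at side (183,300) and scene (728,285). Its top ends are within 1 px of the fully-down prediction. Pink and green are still in the box, the other seven tubes are unmoved in the bin, and the purple tube is still on the rocker at (298,62). Handing in.

```bash
python3 -c "
from plant import order
print(order.close_job())"
```

```text
the job is handed in; nothing more can be done
None
```

I finished both parts in the order asked and handed the job in at about 25 s of the 64 s allowed.

- **Tube:** I picked the purple-capped tube out of the bin and laid it in the middle channel of the rocker (y = 0). A close picture after release showed it lying between the ridges, parallel to them. In the final picture the gripper hid part of it, so only its cap end was visible there.
- **Blue card:** I drew the card straight up out of the box and lowered it into the rack's end slot (rack_slot0, x = -46 mm). It went down to the same height at which I had gripped it in the box, with about 3 N of contact force. In both fixed cameras its top ends are within about 1 px of where a fully seated card should be.
- **Other items:** In the final picture the other bin tubes, the remaining cards and the orange look-alike are where they started. The gold tube was unmoved in the close picture of the rocker, but the gripper hid it in the final one.

No check failed. My position estimates from different views agreed to about 1–2 mm.

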